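Seat the proud vial and start the sampler

TASK

One of the seven vials in the sample tray has not been pushed home and stands higher than the others: press it gently down with the fingertips until it is fully home, level with the rest, then press the round start key on the control unit fully down and let go. Nothing is to be lifted; leave the other vials, the small square keys and the loose things on the bench alone.

Things in the scene. Friction and masses are not known exactly. Their poses are not given: they have to be found in the camera images.
- vial_top (a point): Centre of the flat aluminium cap top of the vial that stands proud (a 22 mm round glass vial, 75 mm long, cap 21 mm across). It stands upright in one of the seven sockets of the sample tray, a fixed grey disc 260 mm across, 50 mm high, with a white hub at its centre that rises to 74 mm. The sockets lie on a circle of 90 mm radius, 78 mm apart. Its cap is 17 to 22 mm higher than the other six. Fully home, its cap is level with theirs, 85 mm above the bench
- socket: The socket of the proud vial, with its rubber collar (33 mm across, 2 mm high); origin on the vial's axis at the tray's top face, 50 mm above the bench, z up
- vial (a joint): How far (m) the proud vial has been pushed straight down into its socket: starts at 0 to 0.005, 0.022 is fully home on a firm rubber pad (pressing on raises the force quickly). A rubber sleeve grips it: it slides with about 3 N of push (plus some 1.5 N for every 0.1 m/s), stays where it is left, and does not spring back. Pulled up, the value falls
- seated1: A vial of the same kind that is already fully home, its flat cap 85 mm above the bench: leave alone. Origin on its axis at the tray's top face, 50 mm above the bench, z up
- seated2: A vial of the same kind that is already fully home, its flat cap 85 mm above the bench: leave alone. Origin on its axis at the tray's top face, 50 mm above the bench, z up
- seated3: A vial of the same kind that is already fully home, its flat cap 85 mm above the bench: leave alone. Origin on its axis at the tray's top face, 50 mm above the bench, z up
- seated4: A vial of the same kind that is already fully home, its flat cap 85 mm above the bench: leave alone. Origin on its axis at the tray's top face, 50 mm above the bench, z up
- seated5: A vial of the same kind that is already fully home, its flat cap 85 mm above the bench: leave alone. Origin on its axis at the tray's top face, 50 mm above the bench, z up
- seated6: A vial of the same kind that is already fully home, its flat cap 85 mm above the bench: leave alone. Origin on its axis at the tray's top face, 50 mm above the bench, z up
- start_top (a point): Centre of the top of the start key: the only round key, 28 mm across, of three keys in a row, 52 mm apart in any order, on the low white control unit (fixed, 130 x 170 mm, 50 mm high, flat dark display on the far half). The key top stands 64 mm above the bench, 10 mm above its square black base
- start_key (a joint): How far (m) the start key is pressed down: 0 free, 0.005 fully down; a spring pushes back with 2.5 N rising to 5 N
- small_a_top (a point): Centre of the top of a small square key, 14 mm wide, 64 mm above the bench: not to be pressed
- small_a_key (a joint): How far (m) this small square key is pressed: 0 free, 0.005 fully down
- small_b_top (a point): Centre of the top of a small square key, 14 mm wide, 64 mm above the bench: not to be pressed
- small_b_key (a joint): How far (m) this small square key is pressed: 0 free, 0.005 fully down
- spare: Loose spare vial, 22 mm across, 75 mm tall, upright on the bench; origin at the centre of its underside: leave alone
- beaker: Loose glass beaker, 70 mm across, 90 mm tall; origin at the centre of its underside: leave alone
- jar: Loose amber jar with a black cap, 56 mm across, 70 mm tall; origin at the centre of its underside: leave alone
- spatula: Loose steel spatula, 190 mm long, lying flat on the bench, along its own x; leave alone

How it is judged:
By the outcome, as a careful person would: the job done as asked, in the order asked, and still so for the second after the job is handed in, with the robot touching nothing.
It also fails if it takes over 38 s, if anything falls off the work surface, if the arm or the gripper's body presses on something with over 40 N, if the wrist force passes 120 N, or if a joint passes its speed limit or range.

ROBOT

A 7-joint arm with a two-finger parallel gripper is mounted at the origin on the work surface. World frame = base frame: x ahead of the robot, y to its left, z up, the work surface at z = 0. Lengths are in m, angles in rad, forces in N, time in s.
With the tool pointing down it reaches from about 0.425 to 0.925 m from the base axis. Payload 6.8 kg.
Tool frame: the origin (TCP) lies midway between the tips of the shut fingers; the grasp point (between the pads) lies 19 mm behind it; z points along the fingers, x is the direction in which the jaws open and shut, and the axes are right-handed (so a half turn about z gives the same grasp; the last joint's range is limited). The gripper opens to 85 mm and grips with 20 to 120 N. Pads are 22 mm wide; open, the fingers measure 114 mm over their backs; the gripper's body (76 mm by 85 mm) begins 54 mm behind the grasp point. The pads swing forward as they close: fully open they stand 13 mm farther back than shut.
Start: joints at [-1.276, 0.477, 0.022, 1.555, -0.011, 1.109, -0.083], TCP at [0.265, 0.621, 0.211] pointing down, gripper open.
Joint ranges: [-2.96, 2.96], [-0.34, 2.1], [-1.41, 1.46], [0.24, 2.44], [-1.37, 4.51], [0.17, 1.92], [-2.96, 2.96]. Speed limits (rad/s): [2.39, 2.39, 3.14, 3.14, 3.14, 3.14, 3.14].

INTERFACE

Orientations are given as a unit quaternion [w, x, y, z].
In Python, from station import * gives the robot as it stands.
- The arm moves only by the shell command python3 -m handwheel 'ROWS' [FORCE]. ROWS is JSON, a list of rows, each an object of numbers: "grip": the finger opening in cm, from 0 to 8.54; "tx", "ty", "tz": the shift along the tool's x, y, z in cm; "yaw": the turn about the tool's z in degrees. In form: [{"grip": .., "tx": .., "ty": .., "tz": .., "yaw": ..}, ...]. A call has 1 to 5 rows; each row shifts and turns the commanded pose from where the row before left it, along the tool's axes as they then stand; what a row does not reach is not made up. A row lasts 1/10 s, in which the tool goes at most 50 mm and 8.59 degrees, less where a joint would pass 70% of its speed; a pose out of reach is approached as far as the arm can. A call is refused whole if a number of a shift passes 5 or a number of a turn 8.59, either way. A call with a gripper value outside its range is refused whole. The fingers move at their own pace and stop on an object; FORCE is the grip in N (left out, the last holds). Time passes only in rows, so rows that do not move let the fingers close. It gives the time, the measured TCP pose, the force and the opening at its end, in the units of the state.
- get_obs(): the state, without advancing time (a new reading comes with each control period).
- read_camera(name): name is "scene" or "top" or "wrist"; returns a dict with "image" (420x560x3 uint8, blue, green, red), "intrinsics" (3x3 intrinsics, pixels), "D" ([k1, k2, p1, p2, k3] as OpenCV has them; the pictures are not rectified), "position" and "attitude" of the camera in the world; the wrist camera has in their place "hand_eye" (4x4, takes a point from camera to tool coordinates, whose origin is the TCP and whose axes are the tool frame's). Camera axes: x right, y down, z forward; pixel columns grow to the right and rows downward; lengths in m; the calibration is good to about 2 mm. A picture is of the moment at which its call begins: read the wrist's pose just before it. There is no depth.
- hand_in(): hands the job in, once; it reports no verdict.
The state is a dict: "t": time; "q": joint angles; "joint_vel": joint speeds; "joint_torque": joint torques, N m; "eef_pos": TCP position; "tool_rot": TCP orientation; "contact_force": force on the tool from outside, world axes, zero at the start; "torque": the same for the moment, N m; "gripper_width": opening from 0.0 (shut) to 1.0 (fully open).
Only numpy, scipy, OpenCV 4.12 (cv2) and the standard library are available. Lean on these libraries where they do the work, as an engineer would, in place of code of your own. Each camera call takes 0.05 s, during which the arm holds its last target. There are 200 camera calls.

## Working session

There is one attempt and no reset: what is moved stays moved. The work goes in short steps, Python scripts to look and compute and a shell command to move; the robot and the scene stay as the last step left them, time stands still between calls to the robot, and variables do not carry over. Pictures are saved under pics/ and viewed, about 8 in all and at most 12, crops included, and the job is handed in when it is done.

```bash
mkdir -p pics; cat > h.py <<'E'
from station import *
import numpy as np, cv2, pickle
from scipy.spatial.transform import Rotation as R
def rot(a):
    a=np.array(a,float)
    return a if a.shape==(3,3) else R.from_quat(a[[1,2,3,0]]).as_matrix()
def cam(name):
    o=get_obs(); c=read_camera(name)
    if name=="wrist":
        T=np.eye(4);T[:3,:3]=rot(o["tool_rot"]);T[:3,3]=o["eef_pos"]
        T=T@np.array(c["hand_eye"]); c["Rw"],c["p"]=T[:3,:3],T[:3,3]
    else: c["Rw"],c["p"]=rot(c["attitude"]),np.array(c["position"])
    return c
def ray(c,uv):
    n=cv2.undistortPoints(np.array([[uv]],float),np.array(c["intrinsics"]),np.array(c["D"]))[0,0]
    return c["Rw"]@np.array([n[0],n[1],1])
def onz(c,uv,z):
    d=ray(c,uv); return c["p"]+d*(z-c["p"][2])/d[2]
def proj(c,P):
    r=c["Rw"].T
    return cv2.projectPoints(np.array(P,float).reshape(-1,3),cv2.Rodrigues(r)[0],-r@c["p"],np.array(c["intrinsics"]),np.array(c["D"]))[0][:,0]
def totool(P):
    o=get_obs(); return rot(o["tool_rot"]).T@(np.array(P)-o["eef_pos"])*100
E
python3 - <<'E'
from h import *
o=get_obs();print({k:np.round(v,3) for k,v in o.items()})
for n in("top","scene"):
    c=cam(n);pickle.dump(c,open(n+".pkl","wb"));print(n,c["p"],c["Rw"].round(2).tolist())
    cv2.imwrite(f"pics/{n}1.png",cv2.resize(c["image"],(784,588)))
E
```

```text
{'t': np.float64(0.0), 'q': array([-1.276,  0.478,  0.022,  1.556, -0.012,  1.109, -0.083]), 'joint_vel': array([-0.002, -0.002, -0.   , -0.002, -0.   , -0.002, -0.001]), 'joint_torque': array([ 2.0000e-03, -5.9645e+01,  1.6090e+00, -2.8118e+01,  1.2000e-02,
        9.0000e-03, -0.0000e+00]), 'eef_pos': array([0.264, 0.62 , 0.21 ]), 'tool_rot': array([ 0.001,  0.834,  0.551, -0.001]), 'contact_force': array([-0.088, -0.562, -0.326]), 'torque': array([ 0.012, -0.001,  0.002]), 'gripper_width': np.float64(1.001)}
top [ 0.43288865 -0.00219944  1.18267876] [[-0.02, -0.99, 0.14], [-1.0, 0.02, -0.01], [0.01, -0.14, -0.99]]
scene [0.91313976 0.59947519 0.77678976] [[-0.86, 0.37, -0.35], [0.51, 0.61, -0.61], [-0.01, -0.7, -0.71]]
```

View pics/top1.png

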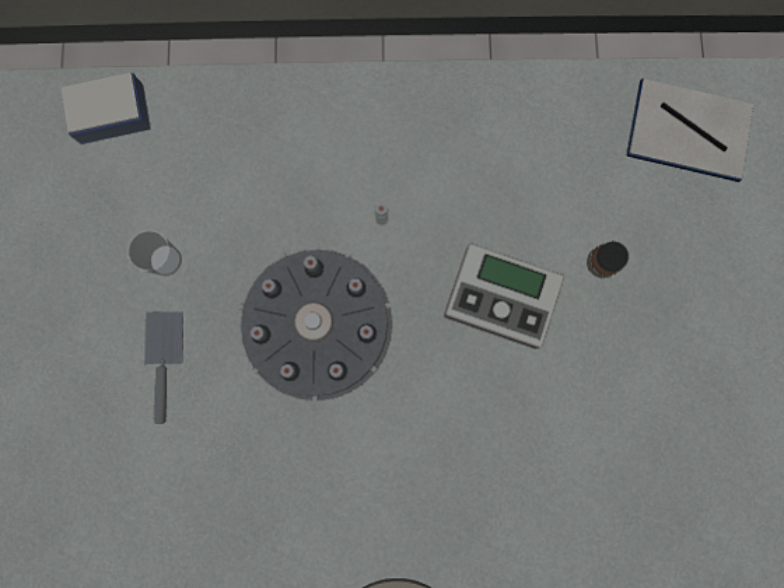

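View pics/scene1.png

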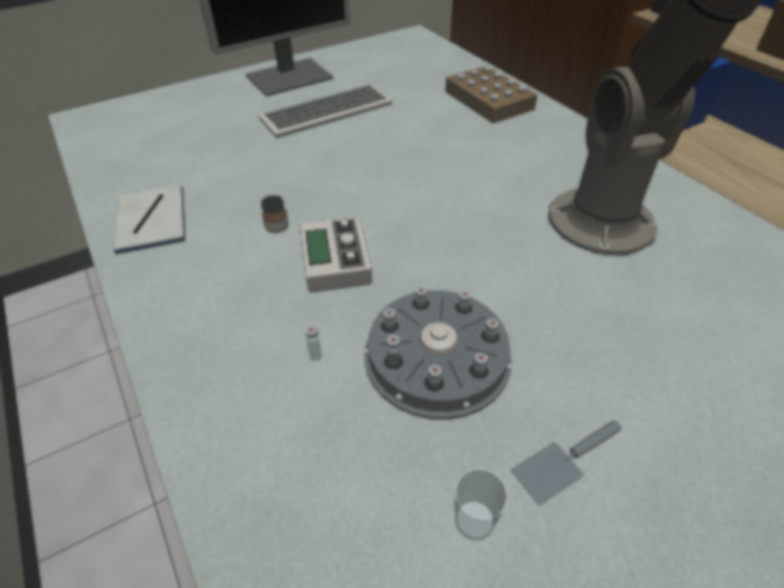

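The top view shows the tray with its hub at (313,321), seven red-dotted caps around it, and the control unit with its round key at (501,310). In the scene view, the cap at (393,342) looks proud. I'll triangulate the red dots to check this.

```bash
python3 - <<'E'
from h import *
C={n:pickle.load(open(n+".pkl","rb")) for n in("top","scene")}
def dots(c,box):
    im=c["image"].astype(int); m=((im[...,2]-np.maximum(im[...,1],im[...,0]))>25).astype(np.uint8)
    n,l,s,ce=cv2.connectedComponentsWithStats(m)
    x0,y0,x1,y1=np.array(box)/1.4
    return [p for p,a in zip(ce[1:],s[1:,4]) if a>=2 and x0<p[0]<x1 and y0<p[1]<y1]
T=dots(C["top"],(235,245,390,400)); S=dots(C["scene"],(360,270,520,400))
print(len(T),len(S))
for t in T:
    best=[]
    for s in S:
        d1,d2=ray(C["top"],t),ray(C["scene"],s);A=np.c_[d1,-d2];b=C["scene"]["p"]-C["top"]["p"]
        k=np.linalg.lstsq(A,b,rcond=None)[0];P,Q=C["top"]["p"]+k[0]*d1,C["scene"]["p"]+k[1]*d2
        best.append((np.linalg.norm(P-Q),*((P+Q)/2).round(4),*(s*1.4).round()))
    print((t*1.4).round(),[np.round(b,4).tolist() for b in sorted(best,key=lambda b:b[0]) if .06<b[3]<.13][:2])
print("hub",onz(C["top"],(313/1.4,321/1.4),.074),"key top",onz(C["top"],(501/1.4,310/1.4),.064),"scene",onz(C["scene"],(347/1.4,238/1.4),.064))
for u in((472,299),(531,321)):print(onz(C["top"],(u[0]/1.4,u[1]/1.4),.064))
E
```

```text
7 0
[310. 262.] []
[267. 285.] []
[355. 284.] []
[256. 332.] []
[365. 331.] []
[286. 370.] []
[335. 370.] []
hub [0.5380504  0.12428465 0.074     ] key top [ 0.55123556 -0.18333443  0.064     ] scene [ 0.55435888 -0.17649977  0.064     ]
[ 0.57035597 -0.1362368   0.064     ]
[ 0.53213628 -0.23195644  0.064     ]
```

```bash
python3 - <<'E'
from h import *
C={n:pickle.load(open(n+".pkl","rb")) for n in("top","scene")}
def dots(c,box,th):
    im=c["image"].astype(int); m=((im[...,2]-np.maximum(im[...,1],im[...,0]))>th).astype(np.uint8)
    n,l,s,ce=cv2.connectedComponentsWithStats(m)
    x0,y0,x1,y1=np.array(box)/1.4
    return [p for p,a in zip(ce[1:],s[1:,4]) if a>=3 and x0<p[0]<x1 and y0<p[1]<y1]
T=dots(C["top"],(235,245,390,400),25)
for th in(20,15,10):
    S=[s for s in dots(C["scene"],(360,270,520,400),th)]; S=[s for s in S if np.hypot(*(s*1.4-(438,335)))>35]; print(th,len(S))
    if len(S)==7:break
h=np.array([.538,.1243])
for t in T:
    best=[]
    for s in S:
        d1,d2=ray(C["top"],t),ray(C["scene"],s);A=np.c_[d1,-d2];b=C["scene"]["p"]-C["top"]["p"]
        k=np.linalg.lstsq(A,b,rcond=None)[0];P,Q=C["top"]["p"]+k[0]*d1,C["scene"]["p"]+k[1]*d2
        best.append((np.linalg.norm(P-Q),*((P+Q)/2),*(s*1.4)))
    p=onz(C["top"],t,.085)[:2]-h
    print((t*1.4).round(),"r",np.hypot(*p).round(4),"ang",np.degrees(np.arctan2(p[1],p[0])).round(1),[np.round(b,4).tolist() for b in sorted(best,key=lambda b:b[0]) if .06<b[3]<.13][:2])
E
```

```text
20 0
15 3
10 6
[310. 262.] r 0.0961 ang 2.4 [[0.0012, 0.6299, 0.1264, 0.1049, 392.9333, 338.9556], [0.1406, 0.5819, 0.1774, 0.1106, 480.48, 357.0]]
[267. 285.] r 0.0934 ang 50.8 [[0.0678, 0.5673, 0.2139, 0.1218, 480.48, 357.0]]
[355. 284.] r 0.0896 ang -50.1 [[0.0013, 0.5953, 0.0561, 0.0827, 388.9667, 311.9667], [0.1739, 0.534, 0.12, 0.1183, 492.4, 322.0]]
[256. 332.] r 0.0916 ang 100.9 [[0.0008, 0.5206, 0.215, 0.0822, 480.48, 357.0], [0.137, 0.5772, 0.1727, 0.1246, 392.9333, 338.9556]]
[365. 331.] r 0.0873 ang -102.4 [[0.001, 0.5189, 0.0394, 0.0838, 420.7, 289.1], [0.0787, 0.4902, 0.066, 0.0899, 464.52, 293.44]]
[286. 370.] r 0.0888 ang 151.6 [[0.0018, 0.4593, 0.1674, 0.0837, 492.4, 322.0], [0.1675, 0.5346, 0.1311, 0.0602, 392.9333, 338.9556]]
[335. 370.] r 0.0872 ang -155.3 [[0.0013, 0.4583, 0.0884, 0.0829, 464.52, 293.44], [0.0763, 0.4904, 0.066, 0.0911, 420.7, 289.1]]
```

The proud vial is the one at about (0.630, 0.126), with its cap at z of about 0.105. I'll approach it with the fingers shut.

```bash
python3 -c "
from h import *
print(totool([.63,.1264,.21]),np.round(read_camera('wrist')['hand_eye'],3))"
```

```text
[-3.11217683e+01  5.30010224e+01  4.14661189e-02] [[ 1.     0.     0.     0.001]
 [-0.     0.964  0.267 -0.067]
 [-0.    -0.267  0.964 -0.162]
 [ 0.     0.     0.     1.   ]]
```

```bash
python3 -m handwheel '[{"grip":0,"tx":-1.5,"ty":2.5},{"grip":0,"tx":-2.1,"ty":3.6},{"grip":0,"tx":-2.1,"ty":3.6},{"grip":0,"tx":-2.1,"ty":3.6},{"grip":0,"tx":-2.1,"ty":3.6}]'
python3 -m handwheel '[{"grip":0,"tx":-2.1,"ty":3.6},{"grip":0,"tx":-2.1,"ty":3.6},{"grip":0,"tx":-2.1,"ty":3.6},{"grip":0,"tx":-2.1,"ty":3.6},{"grip":0,"tx":-2.1,"ty":3.6}]'
python3 -m handwheel '[{"grip":0,"tx":-2.1,"ty":3.6},{"grip":0,"tx":-2.1,"ty":3.6},{"grip":0,"tx":-2.1,"ty":3.6},{"grip":0,"tx":-2.0,"ty":3.3},{"grip":0,"tx":-1.8,"ty":2.9}]'
python3 -m handwheel '[{"grip":0},{"grip":0},{"grip":0}]'
python3 - <<'E'
from h import *
c=cam("wrist");pickle.dump(c,open("w1.pkl","wb"));cv2.imwrite("pics/w1.png",c["image"])
print(totool([.63,.1264,.21]),proj(c,[[.63,.1264,.105],[.54,.126,.074]]))
E
```

```text
[-3.11423182e+01  5.30015868e+01  4.85124621e-02] [[ 16.62200472 625.60378668]
 [ -8.30417695 546.84263702]]invalid input
invalid input
invalid input
invalid input
```

View pics/w1.png

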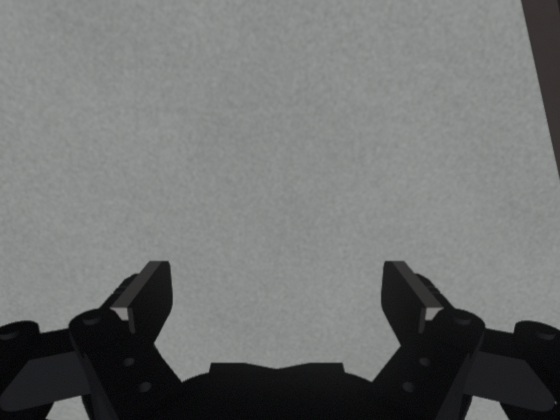

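The calls were refused, so the arm hasn't moved: the picture shows only bare bench and the open fingers. I'll give every key in each row, starting with a test.

```bash
python3 -m handwheel '[{"grip":0,"tx":-1.5,"ty":2.5,"tz":0,"yaw":0},{"grip":0,"tx":-2.1,"ty":3.6,"tz":0,"yaw":0},{"grip":0,"tx":-2.1,"ty":3.6,"tz":0,"yaw":0},{"grip":0,"tx":-2.1,"ty":3.6,"tz":0,"yaw":0},{"grip":0,"tx":-2.1,"ty":3.6,"tz":0,"yaw":0}]'
```

```text
t: 0.7
eef_pos: [0.382, 0.4621, 0.2106]
tool_rot: [0.0, 0.834, 0.551, -0.0]
contact_force: [0.0, -0.0, -0.2]
gripper_width: 0.139
```

```bash
python3 -m handwheel '[{"grip":0,"tx":-2.1,"ty":3.6,"tz":0,"yaw":0},{"grip":0,"tx":-2.1,"ty":3.6,"tz":0,"yaw":0},{"grip":0,"tx":-2.1,"ty":3.6,"tz":0,"yaw":0},{"grip":0,"tx":-2.1,"ty":3.6,"tz":0,"yaw":0},{"grip":0,"tx":-2.1,"ty":3.6,"tz":0,"yaw":0}]'
python3 -m handwheel '[{"grip":0,"tx":-2.1,"ty":3.6,"tz":0,"yaw":0},{"grip":0,"tx":-2.1,"ty":3.6,"tz":0,"yaw":0},{"grip":0,"tx":-2.1,"ty":3.6,"tz":0,"yaw":0},{"grip":0,"tx":-2.1,"ty":3.6,"tz":0,"yaw":0},{"grip":0,"tx":-1.8,"ty":2.9,"tz":0,"yaw":0}]'
python3 -m handwheel '[{"grip":0,"tx":0,"ty":0,"tz":0,"yaw":0},{"grip":0,"tx":0,"ty":0,"tz":0,"yaw":0},{"grip":0,"tx":0,"ty":0,"tz":0,"yaw":0}]'
python3 - <<'E'
from h import *
c=cam("wrist");pickle.dump(c,open("w1.pkl","wb"));cv2.imwrite("pics/w2.png",c["image"])
print(totool([.63,.1264,.21]),proj(c,[[.63,.1264,.105],[.54,.126,.074]]))
E
```

```text
t: 1.2
eef_pos: [0.5064, 0.295, 0.2107]
tool_rot: [-0.0, 0.834, 0.551, 0.0]
contact_force: [0.2, -0.0, -0.2]
gripper_width: 0.002
t: 1.7
eef_pos: [0.626, 0.1323, 0.2106]
tool_rot: [0.0, 0.835, 0.551, -0.0]
contact_force: [-0.1, 0.9, 0.4]
gripper_width: 0.003
t: 2.0
eef_pos: [0.6241, 0.1364, 0.2104]
tool_rot: [-0.001, 0.834, 0.552, -0.0]
contact_force: [-0.4, 0.3, -0.7]
gripper_width: -0.001
[-0.71255361  0.94484057  0.05126352] [[266.56532682 209.28024478]
 [223.32299519 101.289975  ]]
```

View pics/w2.png

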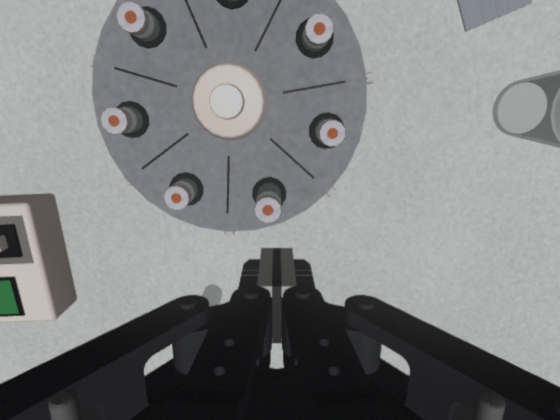

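The wrist view shows the proud cap at (268,210), within 2 px of the prediction. I'll centre over it and descend.

```bash
python3 -m handwheel '[{"grip":0,"tx":-0.7,"ty":0.9,"tz":3,"yaw":0},{"grip":0,"tx":0,"ty":0,"tz":3,"yaw":0},{"grip":0,"tx":0,"ty":0,"tz":2,"yaw":0},{"grip":0,"tx":0,"ty":0,"tz":1,"yaw":0},{"grip":0,"tx":0,"ty":0,"tz":0,"yaw":0}]'
python3 -m handwheel '[{"grip":0,"tx":0,"ty":0,"tz":0,"yaw":0},{"grip":0,"tx":0,"ty":0,"tz":0,"yaw":0}]'
python3 -c "
from h import *
print(totool([.63,.1264,.105]))"
```

```text
t: 2.55
eef_pos: [0.6291, 0.126, 0.1195]
tool_rot: [-0.001, 0.834, 0.552, -0.001]
contact_force: [0.3, -0.7, 0.0]
gripper_width: -0.004
t: 2.75
eef_pos: [0.6313, 0.1254, 0.1222]
tool_rot: [0.0, 0.834, 0.552, 0.001]
contact_force: [0.0, -0.3, 0.7]
gripper_width: 0.001
[ 0.03427724 -0.16058803  1.71776669]
```

```bash
python3 -m handwheel '[{"grip":0,"tx":0,"ty":-0.1,"tz":0.8,"yaw":0},{"grip":0,"tx":0,"ty":0,"tz":0.5,"yaw":0},{"grip":0,"tx":0,"ty":0,"tz":0.3,"yaw":0},{"grip":0,"tx":0,"ty":0,"tz":0.3,"yaw":0}]'
python3 -m handwheel '[{"grip":0,"tx":0,"ty":0,"tz":0.3,"yaw":0},{"grip":0,"tx":0,"ty":0,"tz":0.3,"yaw":0},{"grip":0,"tx":0,"ty":0,"tz":0.2,"yaw":0}]'
python3 -m handwheel '[{"grip":0,"tx":0,"ty":0,"tz":0.2,"yaw":0},{"grip":0,"tx":0,"ty":0,"tz":0.2,"yaw":0}]'
```

```text
t: 3.15
eef_pos: [0.6293, 0.1252, 0.1013]
tool_rot: [-0.0, 0.834, 0.551, -0.0]
contact_force: [0.4, -0.7, -0.3]
gripper_width: -0.0
t: 3.45
eef_pos: [0.6294, 0.1252, 0.0934]
tool_rot: [-0.0, 0.834, 0.551, -0.0]
contact_force: [-0.5, -0.0, -0.1]
gripper_width: 0.0
t: 3.65
eef_pos: [0.6295, 0.1253, 0.0896]
tool_rot: [0.0, 0.834, 0.551, 0.0]
contact_force: [0.6, 0.0, -0.1]
gripper_width: -0.001
```

At z = 0.09 there is no contact force, where I expected about 3 N. I'll look before going further.

```bash
python3 - <<'E'
from h import *
c=cam("scene");p=proj(c,[[.63,.1264,.09]])[0];print(p, get_obs()["eef_pos"],get_obs()["contact_force"])
w=cam("wrist")
x,y=p.astype(int);a=c["image"][max(y-60,0):y+60,x-80:x+80]
a=cv2.resize(a,(533,400),interpolation=cv2.INTER_CUBIC);b=w["image"][150:350,210:340]
cv2.imwrite("pics/s2.png",np.hstack([a,cv2.resize(b,(260,400))]))
E
```

```text
[280.40470297 246.32464555] [0.6292938  0.12526674 0.08924347] [-0.77697821  0.82074853  0.41367063]
```

View pics/s2.png

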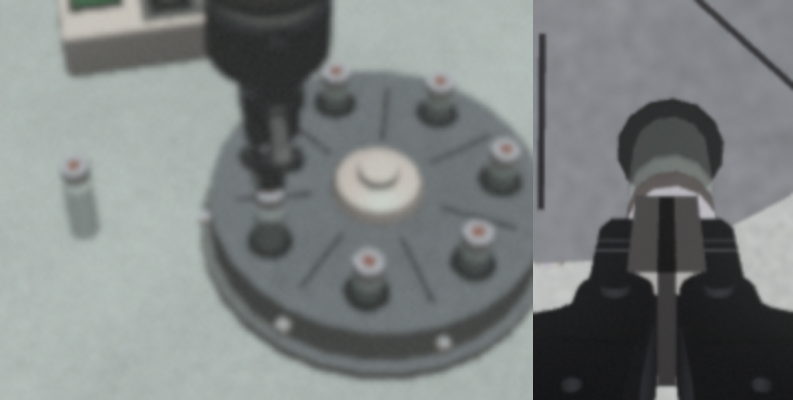

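```bash
python3 - <<'E'
from h import *
w=cam("wrist");pickle.dump(w,open("w3.pkl","wb"))
o=get_obs();Rt=rot(o["tool_rot"]);e=o["eef_pos"]
print("f",w["intrinsics"][0][0],o["eef_pos"])
P=lambda v:proj(w,[e+Rt@np.array(x) for x in v]).round(1).tolist()
print("tip -y edge L/R, z0:",P([(-.0145,-.011,0),(.0145,-.011,0)]))
for z in(.105,.1,.095,.09,.087,.085):
    q=proj(w,[np.r_[.63+.0105*np.cos(a),.1264+.0105*np.sin(a),z] for a in np.linspace(0,6.28,60)])
    print(z,"x",q[:,0].min().round(1),q[:,0].max().round(1),"ytop",q[:,1].min().round(1))
cv2.imwrite("pics/w3.png",cv2.resize(w["image"][190:300,210:350],(763,600),interpolation=cv2.INTER_CUBIC))
E
```

```text
f 351.56398829103375 [0.62940095 0.12523842 0.08957444]
tip -y edge L/R, z0: [[245.0, 228.8], [304.5, 228.9]]
0.105 x 254.3 300.6 ytop 241.5
0.1 x 255.0 299.9 ytop 237.6
0.095 x 255.6 299.2 ytop 233.8
0.09 x 256.2 298.6 ytop 230.3
0.087 x 256.5 298.3 ytop 228.3
0.085 x 256.7 298.0 ytop 227.0
```

View pics/w3.png

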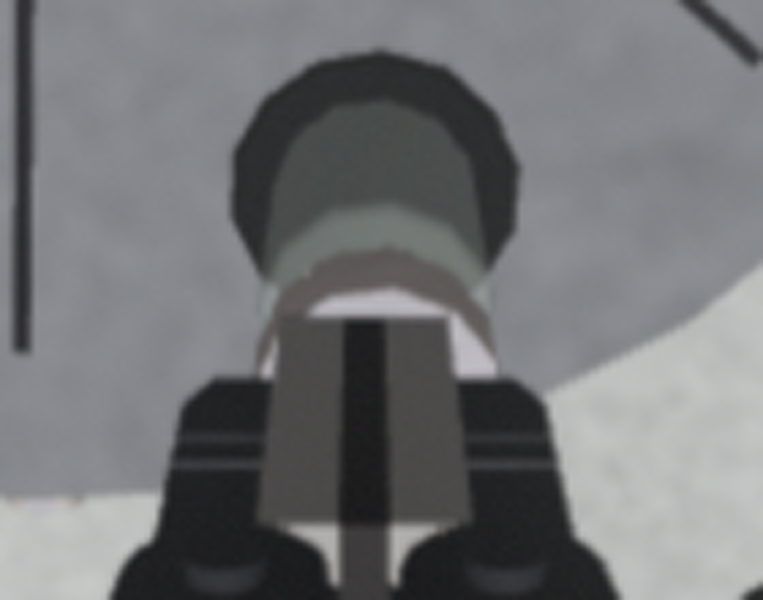

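The wrist view is clear. The cap's top edge is at about (279,243), matching an unpressed cap at z of about 0.106. The visible fingertips end at row 248, so they are roughly 20 mm behind the nominal TCP and still just above the cap. They are well centred, so I'll keep going down slowly, watching the force.

```bash
python3 -m handwheel '[{"grip":0,"tx":0.1,"ty":0,"tz":0.2,"yaw":0},{"grip":0,"tx":0,"ty":0,"tz":0.2,"yaw":0}]'
python3 -m handwheel '[{"grip":0,"tx":0,"ty":0,"tz":0.2,"yaw":0},{"grip":0,"tx":0,"ty":0,"tz":0.2,"yaw":0}]'
python3 -m handwheel '[{"grip":0,"tx":0,"ty":0,"tz":0.2,"yaw":0}]'
```

```text
t: 4.0
eef_pos: [0.6301, 0.1265, 0.0858]
tool_rot: [0.0, 0.834, 0.551, 0.0]
contact_force: [0.0, 0.3, 2.4]
gripper_width: 0.004
t: 4.2
eef_pos: [0.6301, 0.1265, 0.0819]
tool_rot: [-0.0, 0.834, 0.551, 0.0]
contact_force: [-1.3, 0.8, 2.6]
gripper_width: 0.002
t: 4.3
eef_pos: [0.6301, 0.1264, 0.0798]
tool_rot: [-0.0, 0.834, 0.551, 0.0]
contact_force: [0.1, 0.6, 3.3]
gripper_width: 0.003
```

Contact at about 3 N: the vial is sliding. I'll continue until the force rises.

```bash
python3 -m handwheel '[{"grip":0,"tx":0,"ty":0,"tz":0.2,"yaw":0},{"grip":0,"tx":0,"ty":0,"tz":0.2,"yaw":0},{"grip":0,"tx":0,"ty":0,"tz":0.2,"yaw":0}]'
python3 -m handwheel '[{"grip":0,"tx":0,"ty":0,"tz":0.15,"yaw":0},{"grip":0,"tx":0,"ty":0,"tz":0.1,"yaw":0}]'
python3 -m handwheel '[{"grip":0,"tx":0,"ty":0,"tz":0.1,"yaw":0}]'
```

```text
t: 4.6
eef_pos: [0.6301, 0.1264, 0.0736]
tool_rot: [0.0, 0.834, 0.551, 0.0]
contact_force: [-0.2, 1.2, 3.2]
gripper_width: -0.002
t: 4.8
eef_pos: [0.6301, 0.1264, 0.0711]
tool_rot: [0.0, 0.834, 0.551, 0.0]
contact_force: [1.3, 0.7, 1.8]
gripper_width: 0.0
t: 4.9
eef_pos: [0.6301, 0.1264, 0.0702]
tool_rot: [-0.0, 0.834, 0.551, 0.0]
contact_force: [0.9, 2.1, 2.4]
gripper_width: -0.002
```

```bash
python3 -m handwheel '[{"grip":0,"tx":0,"ty":0,"tz":0.1,"yaw":0},{"grip":0,"tx":0,"ty":0,"tz":0.1,"yaw":0}]'
python3 -m handwheel '[{"grip":0,"tx":0,"ty":0,"tz":0.1,"yaw":0}]'
python3 -m handwheel '[{"grip":0,"tx":0,"ty":0,"tz":0.1,"yaw":0}]'
```

```text
t: 5.1
eef_pos: [0.6301, 0.1264, 0.0682]
tool_rot: [0.0, 0.834, 0.551, 0.0]
contact_force: [0.7, 1.1, 3.4]
gripper_width: 0.001
t: 5.2
eef_pos: [0.63, 0.1263, 0.0672]
tool_rot: [-0.0, 0.834, 0.551, 0.0]
contact_force: [1.5, 1.5, 2.9]
gripper_width: -0.001
t: 5.3
eef_pos: [0.63, 0.1263, 0.0662]
tool_rot: [0.0, 0.834, 0.551, 0.0]
contact_force: [0.7, 1.2, 2.7]
gripper_width: 0.003
```

```bash
for i in 1; do python3 -m handwheel '[{"grip":0,"tx":0,"ty":0,"tz":0.1,"yaw":0}]'; done
python3 -m handwheel '[{"grip":0,"tx":0,"ty":0,"tz":0.1,"yaw":0}]'
```

```text
t: 5.4
eef_pos: [0.6299, 0.1262, 0.0651]
tool_rot: [-0.0, 0.834, 0.551, 0.0]
contact_force: [0.7, 1.6, 2.2]
gripper_width: -0.003
t: 5.5
eef_pos: [0.63, 0.1262, 0.0645]
tool_rot: [0.0, 0.834, 0.551, 0.0]
contact_force: [-1.7, 0.8, 12.7]
gripper_width: 0.001
```

The force jumped to 12.7 N at z = 0.0645, so the vial is on the pad. That puts the fingertips 20.5 mm behind the TCP. I'll hold briefly, lift, move toward the key and look.

```bash
python3 -m handwheel '[{"grip":0,"tx":0,"ty":0,"tz":0,"yaw":0}]'
python3 -m handwheel '[{"grip":0,"tx":0,"ty":0,"tz":-1,"yaw":0},{"grip":0,"tx":0,"ty":0,"tz":-3,"yaw":0},{"grip":0,"tx":0,"ty":0,"tz":-4,"yaw":0},{"grip":0,"tx":0,"ty":0,"tz":-3,"yaw":0},{"grip":0,"tx":0,"ty":0,"tz":0,"yaw":0}]'
python3 - <<'E'
from h import *
print(totool([.6,-.17,.175]),totool([.553,-.181,.11]))
E
```

```text
t: 5.6
eef_pos: [0.6299, 0.1262, 0.0645]
tool_rot: [-0.0, 0.834, 0.551, 0.0]
contact_force: [0.4, 1.9, 4.6]
gripper_width: 0.001
t: 6.1
eef_pos: [0.6323, 0.1258, 0.1792]
tool_rot: [0.001, 0.835, 0.551, 0.003]
contact_force: [0.1, -0.3, -0.1]
gripper_width: -0.001
[-28.4750247    8.64801564   0.353318  ] [-31.35948002   4.72094357   6.81923035]
```

```bash
python3 -m handwheel '[{"grip":0,"tx":-2.9,"ty":0.4,"tz":0,"yaw":0},{"grip":0,"tx":-4.5,"ty":0.7,"tz":0,"yaw":0},{"grip":0,"tx":-4.5,"ty":0.7,"tz":0,"yaw":0},{"grip":0,"tx":-4.5,"ty":0.7,"tz":0,"yaw":0},{"grip":0,"tx":-4.5,"ty":0.7,"tz":0,"yaw":0}]'
python3 -m handwheel '[{"grip":0,"tx":-4.5,"ty":0.7,"tz":0,"yaw":0},{"grip":0,"tx":-3.5,"ty":0.5,"tz":0,"yaw":0},{"grip":0,"tx":-2.5,"ty":0.3,"tz":0,"yaw":0},{"grip":0,"tx":0,"ty":0,"tz":0,"yaw":0},{"grip":0,"tx":0,"ty":0,"tz":0,"yaw":0}]'
python3 - <<'E'
from h import *
c=cam("wrist");s=cam("scene")
pickle.dump((c,s),open("k.pkl","wb"))
p=proj(c,[[.553,-.181,.064]])[0];print(p,get_obs()["eef_pos"])
q=proj(s,[[.54,.126,.06]])[0].astype(int);print(q)
a=cv2.resize(s["image"][q[1]-60:q[1]+60,q[0]-60:q[0]+60],(400,400),interpolation=cv2.INTER_CUBIC)
x,y=210,110
b=cv2.resize(c["image"][110:290,190:370],(400,400),interpolation=cv2.INTER_CUBIC)
cv2.imwrite("pics/k.png",np.hstack([a,b]))
E
```

```text
t: 6.6
eef_pos: [0.5755, -0.0806, 0.1735]
tool_rot: [-0.001, 0.834, 0.551, -0.001]
contact_force: [0.9, -0.2, -0.3]
gripper_width: 0.002
t: 7.1
eef_pos: [0.549, -0.1814, 0.1736]
tool_rot: [-0.001, 0.835, 0.551, -0.001]
contact_force: [0.7, 1.3, 0.5]
gripper_width: -0.0
[277.8595105  201.01110169] [ 0.54995929 -0.179631    0.17370759]
[312 238]
```

View pics/k.png

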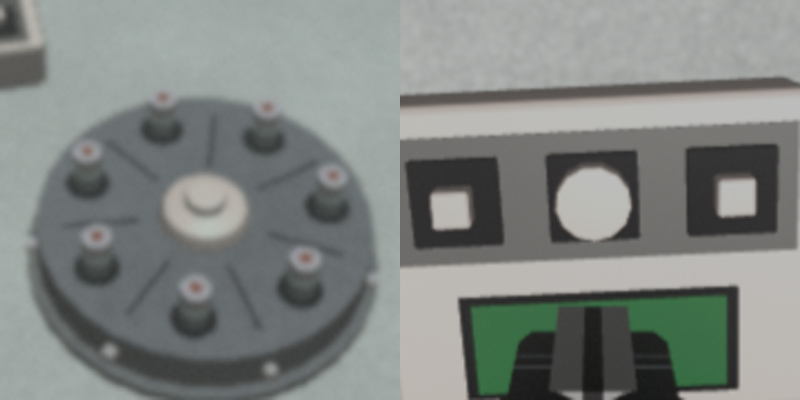

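Left half: the tray's seven caps now all stand alike, with the pressed one at (97,237). Right half: the round key is centred at (593,203), which is image pixel (277,201), 1 px from the prediction. Next I'll descend onto the key.

```bash
python3 - <<'E'
from h import *
c,s=pickle.load(open("k.pkl","rb"));P=onz(c,(276.9,201.4),.064);print(P)
for i in range(3):print(totool([P[0],P[1],.0435]))
E
```

```text
[ 0.55299384 -0.18183139  0.064     ]
[-0.08871422  0.38200564 13.02024823]
[-0.08871422  0.38200564 13.02024823]
[-0.08871422  0.38200564 13.02024823]
```

```bash
python3 -m handwheel '[{"grip":0,"tx":-0.1,"ty":0.4,"tz":3,"yaw":0},{"grip":0,"tx":0,"ty":0,"tz":4,"yaw":0},{"grip":0,"tx":0,"ty":0,"tz":3,"yaw":0},{"grip":0,"tx":0,"ty":0,"tz":1.5,"yaw":0},{"grip":0,"tx":0,"ty":0,"tz":0.5,"yaw":0}]'
python3 -m handwheel '[{"grip":0,"tx":0,"ty":0,"tz":0.3,"yaw":0},{"grip":0,"tx":0,"ty":0,"tz":0.2,"yaw":0}]'
python3 -m handwheel '[{"grip":0,"tx":0,"ty":0,"tz":0.2,"yaw":0},{"grip":0,"tx":0,"ty":0,"tz":0.2,"yaw":0}]'
```

```text
t: 7.7
eef_pos: [0.5526, -0.1822, 0.0526]
tool_rot: [-0.001, 0.834, 0.552, -0.001]
contact_force: [1.0, 0.1, 0.4]
gripper_width: -0.002
t: 7.9
eef_pos: [0.5544, -0.1836, 0.0503]
tool_rot: [0.001, 0.834, 0.552, 0.001]
contact_force: [0.3, 1.2, 0.1]
gripper_width: -0.001
t: 8.1
eef_pos: [0.554, -0.1838, 0.046]
tool_rot: [0.001, 0.834, 0.551, 0.001]
contact_force: [-0.0, -0.1, -0.3]
gripper_width: -0.001
```

```bash
python3 -m handwheel '[{"grip":0,"tx":0,"ty":0,"tz":0.2,"yaw":0},{"grip":0,"tx":0,"ty":0,"tz":0.1,"yaw":0}]'
python3 -m handwheel '[{"grip":0,"tx":0,"ty":0,"tz":0.15,"yaw":0}]'
python3 -m handwheel '[{"grip":0,"tx":0,"ty":0,"tz":0.15,"yaw":0}]'
python3 -m handwheel '[{"grip":0,"tx":0,"ty":0,"tz":0.1,"yaw":0}]'
```

```text
t: 8.3
eef_pos: [0.5537, -0.1837, 0.0425]
tool_rot: [0.0, 0.834, 0.551, 0.0]
contact_force: [-0.5, 0.3, 3.1]
gripper_width: 0.0
t: 8.4
eef_pos: [0.5537, -0.1837, 0.041]
tool_rot: [0.0, 0.834, 0.551, 0.0]
contact_force: [-0.8, -0.2, 3.3]
gripper_width: 0.005
t: 8.5
eef_pos: [0.5537, -0.1837, 0.0395]
tool_rot: [0.0, 0.834, 0.551, 0.0]
contact_force: [-0.6, 0.3, 4.7]
gripper_width: -0.002
t: 8.6
eef_pos: [0.5536, -0.1837, 0.0384]
tool_rot: [0.0, 0.834, 0.551, 0.0]
contact_force: [-1.8, 0.0, 12.1]
gripper_width: 0.004
```

The key is on its stop at 12 N. I'll press a touch more, hold, then release and look.

```bash
python3 -m handwheel '[{"grip":0,"tx":0,"ty":0,"tz":0.05,"yaw":0},{"grip":0,"tx":0,"ty":0,"tz":0,"yaw":0}]'
python3 -m handwheel '[{"grip":0,"tx":0,"ty":0,"tz":-1,"yaw":0},{"grip":0,"tx":0,"ty":0,"tz":-3,"yaw":0},{"grip":0,"tx":0,"ty":0,"tz":-4,"yaw":0},{"grip":0,"tx":0,"ty":0,"tz":-4,"yaw":0},{"grip":0,"tx":0,"ty":0,"tz":0,"yaw":0}]'
python3 -m handwheel '[{"grip":0,"tx":0,"ty":0,"tz":0,"yaw":0},{"grip":0,"tx":0,"ty":0,"tz":0,"yaw":0},{"grip":0,"tx":0,"ty":0,"tz":0,"yaw":0}]'
python3 - <<'E'
from h import *
t,s=cam("top"),cam("scene")
d=lambda c,u,v,r=9:(lambda im:(lambda m:np.array([u-r+np.nonzero(m)[1].mean(),v-r+np.nonzero(m)[0].mean()]))((im[...,2]-np.maximum(im[...,1],im[...,0]))>10))(c["image"][v-r:v+r,u-r:u+r].astype(int))
def tri(z):
    u=proj(t,[[.63,.1264,z]])[0].astype(int);v=proj(s,[[.63,.1264,z]])[0].astype(int)
    a,b=d(t,*u),d(s,*v);d1,d2=ray(t,a),ray(s,b)
    k=np.linalg.lstsq(np.c_[d1,-d2],s["p"]-t["p"],rcond=None)[0];return (t["p"]+k[0]*d1+s["p"]+k[1]*d2)/2,np.linalg.norm(t["p"]+k[0]*d1-s["p"]-k[1]*d2)
print("cap",tri(.085))
E
```

```text
t: 8.8
eef_pos: [0.5537, -0.1837, 0.0385]
tool_rot: [0.0, 0.834, 0.551, 0.0]
contact_force: [-2.2, 1.1, 9.6]
gripper_width: -0.0
t: 9.3
eef_pos: [0.5565, -0.1848, 0.1632]
tool_rot: [0.003, 0.834, 0.551, 0.003]
contact_force: [-0.5, -0.2, 0.4]
gripper_width: 0.0
t: 9.6
eef_pos: [0.5522, -0.1832, 0.1562]
tool_rot: [-0.001, 0.834, 0.551, -0.001]
contact_force: [-0.2, 0.1, 0.2]
gripper_width: -0.001
cap (array([0.62978292, 0.12605638, 0.08315656]), np.float64(0.0011041208990138823))
```

The cap triangulates to 0.0832 m, within the 0.082–0.084 m I got for the seated vials, so it is level. Handing in.

```bash
python3 -c "
from station import *
print(hand_in())"
```

```text
the job is handed in; nothing more can be done
None
```

I pressed the proud vial home, then pressed the start key fully down and released it, and handed the job in at about 9.7 s with the arm clear of everything.

- **Vial:** It slid at about 3 N, and the force jumped to 12.7 N when it reached the pad. Afterwards its cap triangulated to 83.2 mm. Five of the six seated vials had measured 82–84 mm the same way before I moved. The sixth never got a good height, but in the picture taken after pressing all seven caps stand alike.
- **Start key:** I first saw contact force (3.1 N) at z = 0.0425, rising to 4.7 N and then about 12 N at the stop, with the tool coming to rest at z = 0.0385. That fits the full 5 mm of travel. After lifting clear, the force read about zero. I did not take a separate picture of the key after release.

- **Fingertip offset:** The shut fingertips turned out to sit about 20 mm behind the stated tool point. With no force at the expected height, I stopped and checked with the cameras before pressing on.
- **Refused moves:** My first move calls were refused because the rows left out some keys; the arm did not move.

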